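Work the press lever, then unhitch and hold up the press arm

TASK

Swing the bench press's sprung lever all the way to its stop and let it spring back up. Then grip the latch handle at the free end of the press arm, pull it sideways against its spring until the coupler is unlocked while the arm is still down, lift the arm off its ball by that handle until the coupler is about 85 mm above where it sat, and finish still gripping the handle and holding the arm up there, steady. Leave the tray, spare ring, block and wrench on the bench where they are.

Things in the scene. Friction and masses are not known exactly. Their poses are not given: they have to be found in the camera images.
- press: bench press on a fixed green base plate 150 x 360 x 12 mm; origin at the centre of its underside, z up. Its hinged arm runs along y: pivot at y = 140 mm, plunger and lever pivot at 40, ball and coupler at -110. Arm 40 mm wide, top 113 mm above the bench. -x is the side to which the latch is pulled, roughly towards the robot (yaw within 0.45 rad)
- ball (a point): centre of the 32 mm steel ball on its post; it stays fixed to the base
- press_arm: the hinged arm with the coupler, a steel box 56 x 56 mm capping the ball, its top 117 mm above the bench. Origin on the hinge, 99 mm above the bench; axes as the press's when down; it turns about its x axis, and its tilt from level is the arm angle: 0 down, to 0.9; 0.34 rad lifts the coupler, 250 mm away along -y, 85 mm. No spring: lifting takes 3 to 8 N there. Blocked while latched
- latch (a joint): latch travel, m: 0 locked, grows as it is pulled along the press's -x, stop at 0.018; above 0.010 the bolt is clear of the ball's collar. Spring 3 N at 0, 10 N at the stop; it snaps back when let go. The latch slides in the coupler and rises with it
- latch_grip (a point): middle of the latch handle, an upright black blade 12 mm thick (press x), 30 mm wide (press y), 52 mm tall. The point is 149 mm above the bench and 46 mm to press -x of the ball's axis; the blade's top edge is 24 mm above it, the coupler's top 32 mm below it. At this height nothing else is within 90 mm
- lever (a joint): lever angle, rad: 0 at rest (leaning 0.35 rad from upright to press +x), grows as its knob swings over the top towards press -x, stop at 1.1 (leaning 0.75 rad to -x). Sprung back to 0: about 1.5 N at the knob at rest, 5 N at the stop; it returns when let go
- lever_knob (a point): centre of the black barrel knob (28 mm in diameter, 32 mm long along press y, flat ends to press +y and -y) on the lever's end, 130 mm from the lever pivot, about 255 mm above the bench at rest; the rod below it is 12 mm thick
- lever_pivot (a point): centre of the lever's hinge on top of the arm, 133 mm above the bench while the arm is down; its axis is the press's y axis
- tray: bystander: blue plastic tray of steel rings, 280 x 190 x 60 mm, origin under its centre
- spare_ring: bystander: steel ring 64 mm across, 25 mm high, origin under its centre
- block: bystander: aluminium block 70 x 50 x 30 mm with two blind holes, origin under its centre
- wrench: bystander: steel wrench lying on the bench, long axis x, about 200 mm long

How it is judged:
On the way, in this order (a step that is already met when the one before it is completed fails the run):
1. the lever is swung to its stop (above 1.03 of 1.1 rad) with the arm down (value of joint lever above 1.03 rad and angle between press_arm's own z axis and vertical below 0.03 rad), for 0.1 s.
2. the lever has sprung back (below 0.12 rad), arm still down and latched (value of joint lever below 0.12 rad and angle between press_arm's own z axis and vertical below 0.03 rad and value of joint latch below 0.004 m), for 0.2 s.
3. the latch is pulled out (above 10 mm) by the fingers while the arm is still down (value of joint latch above 0.01 m and angle between press_arm's own z axis and vertical below 0.04 rad and contact force between the fingers and press_arm above 1 N), for 0.1 s.
4. the arm is lifted off the ball (above 0.24 rad, 60 mm at the coupler) (angle between press_arm's own z axis and vertical above 0.24 rad), for 0.2 s.
At the end, for the whole second after the job is handed in: The arm stays raised between 0.24 and 0.45 rad (coupler 60 to 108 mm up), still (under 0.06 rad/s), with the fingers pressing on the arm's latch handle (over 1.5 N) and the lever sprung back (below 0.15 rad) (angle between press_arm's own z axis and vertical between 0.24 and 0.45 rad and angular speed of press_arm below 0.06 rad/s and contact force between the fingers and press_arm above 1.5 N and value of joint lever below 0.15 rad); the arm keeps its last pose, push and grip.
It fails at once if the tray is pushed more than 30 mm (distance of tray from where it was at the start of the episode above 0.03 m).
It fails at once if the spare ring is pushed more than 30 mm (distance of spare_ring from where it was at the start of the episode above 0.03 m).
It fails at once if the block is pushed more than 30 mm (distance of block from where it was at the start of the episode above 0.03 m).
It fails at once if the wrench is pushed more than 30 mm (distance of wrench from where it was at the start of the episode above 0.03 m).
It also fails if it takes over 48 s, if anything falls off the work surface, if the arm or the gripper's body presses on something with over 40 N, if the wrist force passes 120 N, or if a joint passes its speed limit or range.

ROBOT

A 7-joint arm with a two-finger parallel gripper is mounted at the origin on the work surface. World frame = base frame: x ahead of the robot, y to its left, z up, the work surface at z = 0. Lengths are in m, angles in rad, forces in N, time in s.
With the tool pointing down it reaches from about 0.425 to 1.025 m from the base axis. Payload 3.6 kg.
Tool frame: the origin (TCP) lies midway between the tips of the shut fingers; the grasp point (between the pads) lies behind it (robot.hold_point_z is the z of the grasp point in the tool frame, in m); z points along the fingers, x is the direction in which the jaws open and shut, and the axes are right-handed (so a half turn about z gives the same grasp; the last joint's range is limited). The gripper opens to 85 mm and grips with 20 to 120 N. Pads are 22 mm wide; open, the fingers measure 114 mm over their backs; the gripper's body (76 mm by 85 mm) begins 54 mm behind the grasp point. The pads swing forward as they close: fully open they stand 13 mm farther back than shut.
Start: joints at [-1.321, 0.591, 0.048, 1.609, -0.033, 0.943, -0.034], TCP at [0.244, 0.683, 0.231] pointing down, gripper open.
Joint ranges: [-2.69, 2.69], [-0.47, 2.24], [-1.27, 1.36], [0.19, 2.51], [-1.53, 4.68], [0.08, 2.07], [-3.09, 3.09]. Speed limits (rad/s): [2.57, 2.57, 3.14, 3.14, 3.14, 3.14, 3.14].

INTERFACE

Orientations are given as a unit quaternion [w, x, y, z].
In Python, from workcell import robot, eyes, workorder gives the robot as it stands.
- The arm moves only by the tool send_rows, never from a script. Its argument "rows" is a list of rows, each a list of 5 numbers: the shift along the tool's x, y, z scaled (see below), then the turn about the tool's z scaled (see below), then the opening, from 0 (shut) to 1 (fully open). A call has 1 to 12 rows; each row is the pose to reach, as a shift and turn from the pose commanded when the call began, along the tool's axes at that moment; what a row does not reach only later rows make up. The controller multiplies each number of a shift by 10 cm and each number of a turn by pi/2 rad. A row lasts 1/12 s, in which the tool goes at most 41.7 mm and 7.16 degrees, less where a joint would pass 70% of its speed; a pose out of reach is approached as far as the arm can. A call with a number of a shift or a turn outside -1 to 1 is refused whole. A call with a gripper value outside its range is refused whole. The fingers move at their own pace and stop on an object; "squeeze" is the grip in N (left out, the last holds). Time passes only in rows, so rows that repeat a pose let the fingers close. It gives the time, the measured TCP pose, the force and the opening at its end, in the units of the state.
- robot.observe(): the state, without advancing time (a new reading comes with each control period).
- eyes.camera(name): name is "scene" or "side" or "wrist"; returns a dict with "pixels" (420x560x3 uint8, red, green, blue), "camera_matrix" (3x3 intrinsics, pixels), "rvec" (rotation vector, rad) and "tvec" (3), from world to camera coordinates, as OpenCV has them. Camera axes: x right, y down, z forward; pixel columns grow to the right and rows downward; lengths in m; the calibration is good to about 2 mm. The wrist camera is an equidistant fisheye: a pixel r from the principal point sees the ray r / f radians off the axis. A picture is of the moment at which its call begins. There is no depth.
- workorder.close_job(): hands the job in, once; it reports no verdict.
The state is a dict: "clock": time; "joint_positions": joint angles; "qd": joint speeds; "tau": joint torques, N m; "tool_pos": TCP position; "tcp_rot": TCP orientation; "force": force on the tool from outside, world axes, zero at the start; "ft_torque": the same for the moment, N m; "opening": opening from 0.0 (shut) to 1.0 (fully open).
Only numpy, scipy, OpenCV 4.12 (cv2) and the standard library are available. Lean on these libraries where they do the work, as an engineer would, in place of code of your own. Each camera call takes 0.05 s, during which the arm holds its last target.

## Working session

There is one attempt and no reset: what is moved stays moved. The work goes in short steps, Python scripts to look and compute and a tool call to move; the robot and the scene stay as the last step left them, time stands still between calls to the robot, and variables do not carry over. Pictures are saved under pics/ and viewed, and the job is handed in when it is done.

Besides the shell and the picture viewer there is one more tool, called after ">>>" in YAML: its name, and indented under it one key for each argument. send_rows: Moves the arm, as the interface text tells. Its arguments: {"type":"object","properties":{"rows":{"type":"array","items":{"type":"array","items":{"type":"number"}}},"squeeze":{"type":"number"}},"required":["rows"]}

```bash
ls; mkdir -p pics
python3 - <<'E'
from workcell import robot, eyes, workorder
import cv2,numpy as np
s=robot.observe(); print(s); print(robot.hold_point_z)
for n in ["scene","side","wrist"]:
    c=eyes.camera(n); cv2.imwrite(f"pics/{n}0.png",c["pixels"][:,:,::-1])
    np.savez(f"pics/{n}0.npz",**c); print(n,c["camera_matrix"].tolist(),c["rvec"],c["tvec"])
E
```

```text
pics
{'clock': 0.0, 'joint_positions': array([-1.3215116 ,  0.59210447,  0.04827521,  1.60986969, -0.03332197,
        0.94272181, -0.03372551]), 'qd': array([ 0.00019024, -0.00105559, -0.00126829, -0.00013209, -0.0004401 ,
        0.000378  , -0.00160736]), 'tau': array([ 1.33158933e-04, -5.48689878e+01,  1.54688694e+00, -1.98121279e+01,
        9.38942801e-03,  8.67077237e-03, -4.06753031e-06]), 'tool_pos': array([0.24336719, 0.68202048, 0.23013315]), 'tcp_rot': array([ 7.01359058e-04,  8.17328461e-01,  5.76170865e-01, -9.10657892e-04]), 'force': array([-0.64959333, -0.22535425,  0.15822847]), 'ft_torque': array([ 0.01581941,  0.02829903, -0.01498309]), 'opening': 1.001447176398098}
-0.0187
scene [[465.5947184626042, 0.0, 272.2667816275966], [0.0, 465.5947184626042, 210.52238607609897], [0.0, 0.0, 1.0]] [ 0.8595934   2.60719984 -1.02020931] [ 0.48226627 -0.13871803  1.57212811]
side [[495.5910364409018, 0.0, 284.19237442054833], [0.0, 495.5910364409018, 207.64983715624393], [0.0, 0.0, 1.0]] [ 2.32549434 -0.71487479  0.28013481] [-0.50308715  0.36969588  1.45086639]
wrist [[325.19226210127806, 0.0, 276.4411064428188], [0.0, 325.19226210127806, 205.65089245952487], [0.0, 0.0, 1.0]] [-2.37442687 -1.67425449 -0.23105369] [-0.72496486 -0.03576435  0.37909701]
```

View pics/scene0.png

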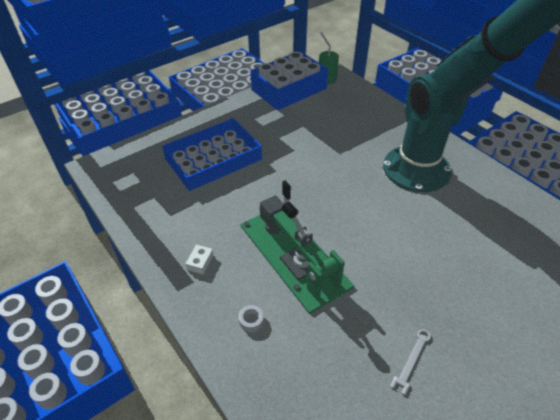

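View pics/side0.png

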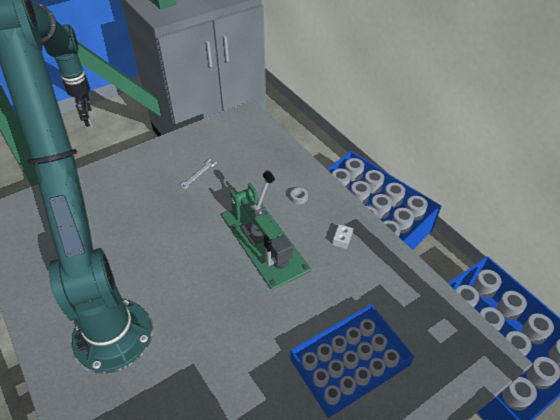

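View pics/wrist0.png

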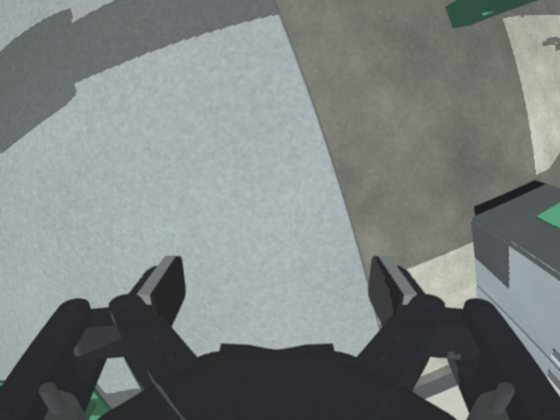

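Run:
```python
import cv2
a=cv2.imread("pics/scene0.png")[165:325,220:380]; b=cv2.imread("pics/side0.png")[150:310,180:340]
cv2.imwrite("pics/z0.png",cv2.hconcat([cv2.resize(x,(400*2//2,400),interpolation=cv2.INTER_CUBIC) for x in (a,b)]))
```

```text
(no output)
```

View pics/z0.png

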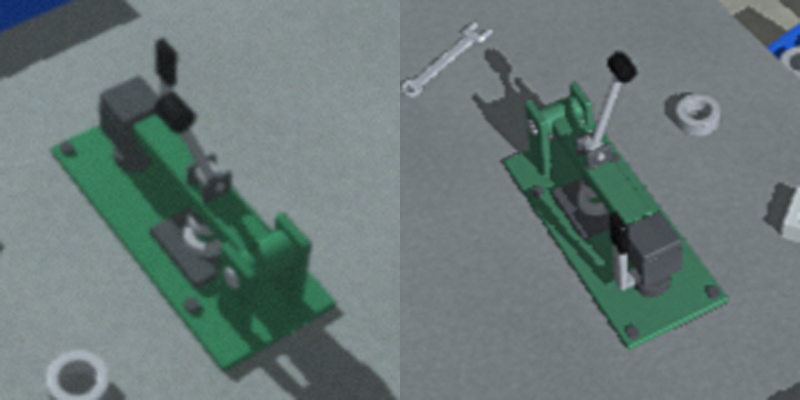

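```bash
cat > h.py <<'E'
import numpy as np,cv2
from scipy.optimize import least_squares
def load(n): return dict(np.load(f"pics/{n}.npz"))
def proj(c,P): return cv2.projectPoints(np.atleast_2d(P).astype(float),c["rvec"],c["tvec"],c["camera_matrix"],None)[0][:,0]
def ray(c,uv):
    R=cv2.Rodrigues(c["rvec"])[0]; o=-R.T@c["tvec"]; d=R.T@np.linalg.inv(c["camera_matrix"])@[uv[0],uv[1],1]; return o,d/np.linalg.norm(d)
def plane(c,uv,z):
    o,d=ray(c,uv); return o+d*(z-o[2])/d[2]
def tri(c1,u1,c2,u2):
    P=[c["camera_matrix"]@np.c_[cv2.Rodrigues(c["rvec"])[0],c["tvec"]] for c in(c1,c2)]
    X=cv2.triangulatePoints(P[0],P[1],np.array(u1,float),np.array(u2,float))[:,0]; return X[:3]/X[3]
E
python3 - <<'E'
from h import *
S,D=load("scene0"),load("side0")
def blob(c,u0,r,th=38):
    p=c["pixels"].max(2); y,x=np.mgrid[:420,:560]; m=(p<th)&(np.hypot(x-u0[0],y-u0[1])<r)
    print(m.sum()); return np.array([x[m].mean(),y[m].mean()])
kS=blob(S,(290.4,210),9); kD=blob(D,(268.8,176.8),9); bS=blob(S,(286.4,189.8),11); bD=blob(D,(268.4,242),11)
print(kS,kD,bS,bD)
k=tri(S,kS,D,kD); b=tri(S,bS,D,bD); print("knob",k,"blade",b, proj(S,k)-kS, proj(S,b)-bS)
zs=lambda x,y:(220+x/2.5,165+y/2.5); zd=lambda x,y:(180+(x-400)/2.5,150+y/2.5)
cs=[zs(52,148),zs(335,303),zs(228,368)]; cd=[zd(630,347),zd(728,297),zd(505,160)]
for c,l in((S,cs),(D,cd)):
    P=[plane(c,u,.012) for u in l]; print(np.round(P,4)); print([np.linalg.norm(P[i]-P[j]) for i,j in((0,1),(1,2),(0,2))])
E
```

```text
89
79
64
85
[289.74157303 211.        ] [268.16455696 176.56962025] [286.078125 190.21875 ] [267.05882353 243.08235294]
knob [0.5987948  0.07682429 0.2528058 ] blade [ 0.49807428 -0.06822487  0.14617846] [[-0.36173794  0.02175725]] [[-0.29630562  0.01671636]]
[[ 0.6118 -0.1408  0.012 ]
 [ 0.4902  0.2247  0.012 ]
 [ 0.6322  0.2172  0.012 ]]
[np.float64(0.3851937636437657), np.float64(0.14219315228321758), np.float64(0.3586010670524516)]
[[ 0.4679 -0.1394  0.012 ]
 [ 0.6136 -0.1472  0.012 ]
 [ 0.4915  0.2168  0.012 ]]
[np.float64(0.1459411539281746), np.float64(0.38396074259990864), np.float64(0.3569508908692119)]
```

>>> send_rows:
  rows:
    - [-0.2,0.22,-0.3,0.08,1]
    - [-0.4,0.45,-0.6,0.16,1]
    - [-0.6,0.68,-0.9,0.24,1]
    - [-0.83,0.93,-1,0.32,1]
    - [-0.83,0.93,-1,0.4,1]
    - [-0.83,0.93,-1,0.48,1]
    - [-0.83,0.93,-1,0.56,1]
    - [-0.83,0.93,-1,0.63,0.8]
    - [-0.83,0.93,-1,0.7,0.6]
    - [-0.83,0.93,-1,0.77,0.6]
    - [-0.83,0.93,-1,0.819,0.6]
    - [-0.83,0.93,-1,0.819,0.6]

```text
clock: 1.15
tool_pos: [0.303, 0.5732, 0.3308]
tcp_rot: [0.001, 1.0, -0.03, -0.0]
force: [0.1, -0.1, 0.5]
opening: 0.603
```

>>> send_rows:
  rows:
    - [0.2,0.3,0,0,0.6]
    - [0.43,0.63,0,0,0.6]
    - [0.65,0.95,0,0,0.6]
    - [0.65,0.95,0,0,0.6]

```text
clock: 1.48
tool_pos: [0.369, 0.4653, 0.3318]
tcp_rot: [0.003, 0.999, -0.035, 0.002]
force: [1.1, -1.6, 0.2]
opening: 0.597
```

>>> send_rows:
  rows:
    - [0.2,0.3,0,0,0.6]
    - [0.43,0.63,0,0,0.6]
    - [0.65,0.95,0,0,0.6]
    - [0.65,0.95,0,0,0.6]

```text
clock: 1.82
tool_pos: [0.4274, 0.3667, 0.3319]
tcp_rot: [0.002, 0.999, -0.035, 0.002]
force: [0.6, -1.4, 0.0]
opening: 0.6
```

>>> send_rows:
  rows:
    - [0.2,0.3,0,0,0.6]
    - [0.43,0.63,0,0,0.6]
    - [0.65,0.95,0,0,0.6]
    - [0.65,0.95,0,0,0.6]

```text
clock: 2.15
tool_pos: [0.486, 0.2681, 0.3321]
tcp_rot: [0.002, 0.999, -0.035, 0.002]
force: [0.6, -1.3, 0.0]
opening: 0.598
```

>>> send_rows:
  rows:
    - [0.2,0.3,0,0,0.6]
    - [0.43,0.63,0,0,0.6]
    - [0.65,0.95,0,0,0.6]
    - [0.65,0.95,0,0,0.6]

```text
clock: 2.48
tool_pos: [0.5448, 0.1694, 0.3322]
tcp_rot: [0.002, 0.999, -0.035, 0.002]
force: [0.4, -1.1, 0.0]
opening: 0.601
```

>>> send_rows:
  rows:
    - [0.2,0.3,0,0,0.6]
    - [0.43,0.63,0,0,0.6]
    - [0.65,0.95,0,0,0.6]
    - [0.65,0.95,0,0,0.6]

```text
clock: 2.82
tool_pos: [0.6034, 0.0706, 0.3322]
tcp_rot: [0.003, 0.999, -0.035, 0.002]
force: [0.7, -1.6, 0.6]
opening: 0.602
```

```bash
cat > look.py <<'E'
import sys
from workcell import robot, eyes
import cv2,numpy as np
t=sys.argv[1]; s=robot.observe(); print(s["clock"],s["tool_pos"],s["tcp_rot"],s["force"],s["opening"])
I=[]
for n in ["scene","side","wrist"]:
    c=eyes.camera(n); np.savez(f"pics/{n}{t}.npz",**c); p=c["pixels"][:,:,::-1]
    cr={"scene":p[110:310,200:400],"side":p[100:300,170:370],"wrist":p}[n]
    I.append(cv2.resize(cr,(250 if n!="wrist" else 300,)*1+(250,) if n!="wrist" else (300,250),interpolation=cv2.INTER_CUBIC))
cv2.imwrite(f"pics/l{t}.png",cv2.hconcat(I))
E
python3 look.py 1
```

```text
2.8167 [0.60344567 0.07059243 0.33220733] [ 0.00308661  0.99939264 -0.03463023  0.00235993] [ 0.7068408  -1.58530473  0.58775852] 0.601852823339121
```

View pics/l1.png

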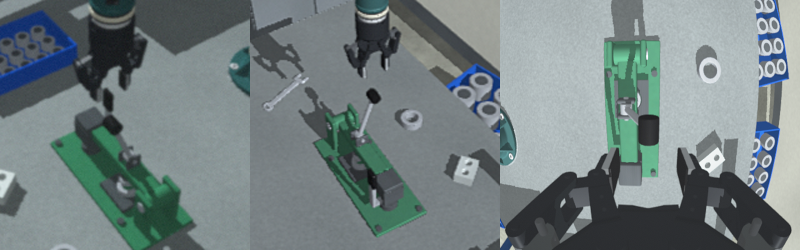

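>>> send_rows:
  rows:
    - [-0.05,-0.06,0,0,0.7]
    - [-0.05,-0.06,0.3,0,0.7]
    - [-0.05,-0.06,0.5,0,0.7]
    - [-0.05,-0.06,0.75,0,0.7]
    - [-0.05,-0.06,1,0,0.7]
    - [-0.05,-0.06,1,0,0.7]
    - [-0.05,-0.06,1,0,0.7]

```text
clock: 3.55
tool_pos: [0.5937, 0.0889, 0.2304]
tcp_rot: [-0.0, 1.0, -0.027, -0.002]
force: [-0.0, -0.6, -0.2]
opening: 0.697
```

```bash
python3 look.py 2
```

```text
3.55 [0.59368188 0.08890518 0.23035852] [-6.65784302e-05  9.99620281e-01 -2.74955281e-02 -1.81278873e-03] [-0.0089848  -0.62860523 -0.22104663] 0.6973227755165898
```

View pics/l2.png

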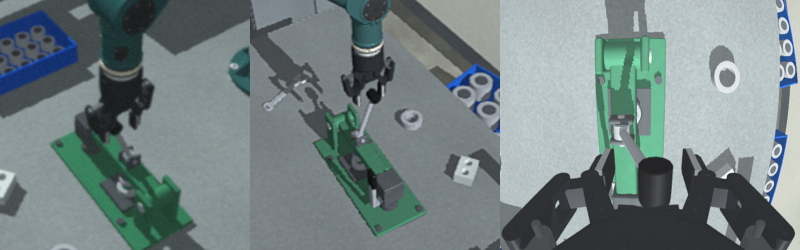

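>>> send_rows:
  rows:
    - [0,0.06,0,0,0.7]
    - [0,0.12,0,0,0.7]
    - [-0.15,0.12,0,0,0.7]
    - [-0.3,0.12,0,0,0.7]
    - [-0.45,0.12,0,0,0.7]
    - [-0.6,0.12,0,0,0.7]
    - [-0.75,0.12,0,0,0.7]
    - [-0.9,0.12,0,0,0.7]
    - [-1,0.12,0,0,0.7]
    - [-1,0.12,0,0,0.7]

```text
clock: 4.53
tool_pos: [0.4944, 0.0797, 0.2322]
tcp_rot: [-0.0, 1.0, -0.03, 0.001]
force: [3.2, -1.4, 1.6]
opening: 0.701
```

```bash
python3 look.py 3
```

```text
4.5333 [0.49444155 0.07970753 0.23215145] [-3.95962317e-04  9.99561090e-01 -2.96079765e-02  9.15568737e-04] [ 3.24314963 -1.40933154  1.63071526] 0.7005074826062874
```

View pics/l3.png

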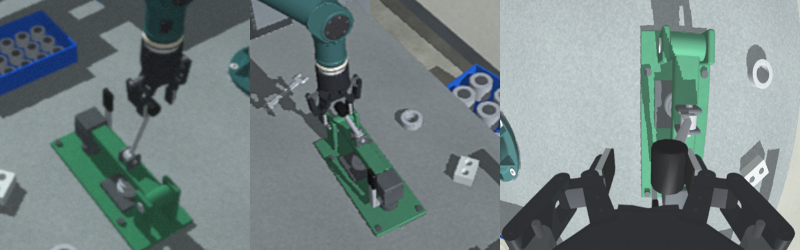

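>>> send_rows:
  rows:
    - [-0.1,0,0.04,0,0.7]
    - [-0.2,0,0.1,0,0.7]
    - [-0.3,0,0.16,0,0.7]
    - [-0.4,0,0.22,0,0.7]
    - [-0.46,0,0.26,0,0.7]
    - [-0.5,0,0.27,0,0.7]
    - [-0.5,0,0.27,0,0.7]

```text
clock: 5.27
tool_pos: [0.456, 0.0832, 0.2079]
tcp_rot: [-0.001, 0.999, -0.03, 0.012]
force: [10.6, -2.7, 9.0]
opening: 0.699
```

```bash
python3 look.py 4
```

```text
5.2667 [0.45598561 0.08323281 0.2079495 ] [-0.00106451  0.9994795  -0.03011661  0.01151427] [10.56063101 -2.71592011  9.01205874] 0.699120753809589
```

View pics/l4.png

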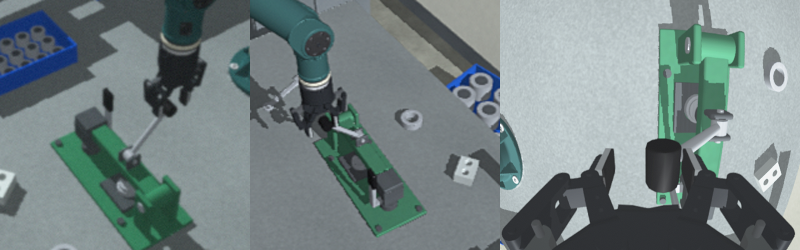

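Run:
```python
import cv2
a=cv2.imread
import numpy as np
I=[]
for n,(y,x) in (("scene4",(160,300)),("side4",(150,215))):
    p=np.load(f"pics/{n}.npz")["pixels"][:,:,::-1][y:y+70,x:x+70]
    p=np.clip(p.astype(float)*1.8,0,255).astype(np.uint8)
    I.append(cv2.resize(p,(400,400),interpolation=cv2.INTER_CUBIC))
cv2.imwrite("pics/z4.png",cv2.hconcat(I))
```

```text
(no output)
```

View pics/z4.png

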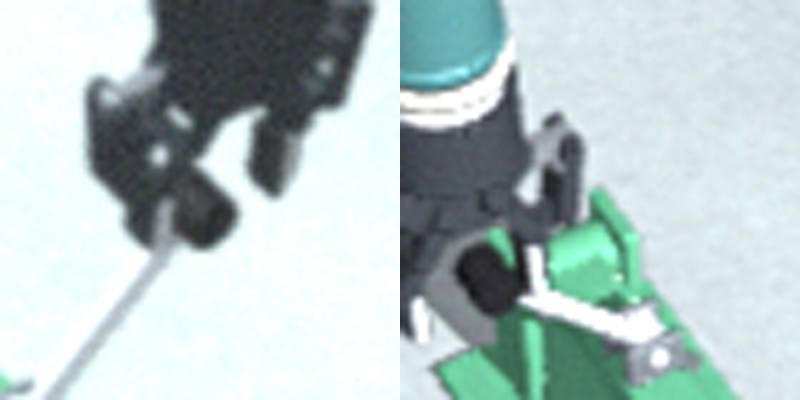

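Run:
```python
from h import *
S,D=load("scene4"),load("side4")
k=tri(S,(335.9,196.7),D,(229.9,199)); print(k,proj(S,k))
r=k-[.5533,.0779,.133]; print(r, np.linalg.norm(r)); px=r[0]*.998-r[1]*.058; print("lever",.35+np.arctan2(-px,r[2]))
for q in (1.0,1.03,1.1):
    t=q-.35; P=np.array([.5533,.0779,.133])+[-.998*.13*np.sin(t),.058*.13*np.sin(t),.13*np.cos(t)]; print(q,P,proj(S,P),proj(D,P))
```

```text
[0.46263759 0.08676312 0.22493153] [[334.30041614 196.90290477]]
[-0.09066241  0.00886312  0.09193153] 0.1294203704178611
lever 1.1302793047336597
1.0 [0.47478312 0.08246311 0.23649089] [[329.89104352 194.79695626]] [[232.62926755 195.44878502]]
1.03 [0.47172039 0.0826411  0.23408445] [[330.78866292 194.9839645 ]] [[231.780826   196.36990337]]
1.1 [0.46486419 0.08303956 0.22811955] [[332.76348592 195.55915528]] [[229.89899937 198.55817418]]
```

>>> send_rows:
  rows:
    - [0,0,0,0,0.7]
    - [0,0,0,0,0.7]
    - [0.1,0,-0.06,0,0.7]
    - [0.2,0,-0.12,0,0.7]
    - [0.3,0,-0.17,0,0.7]
    - [0.4,0,-0.22,0,0.7]
    - [0.5,0,-0.27,0,0.7]
    - [0.65,0,-0.27,0,0.7]
    - [0.8,0,-0.27,0,0.7]
    - [0.9,0,-0.27,0,0.7]
    - [1,0,-0.27,0,0.7]
    - [1,0,-0.27,0,0.7]

```text
clock: 6.42
tool_pos: [0.5459, 0.0773, 0.2306]
tcp_rot: [0.0, 1.0, -0.029, -0.0]
force: [2.6, 0.1, 0.1]
opening: 0.703
```

>>> send_rows:
  rows:
    - [0.13,0,0,0,0.75]
    - [0.26,0,0,0,0.8]
    - [0.38,0,0,0,0.8]
    - [0.45,0,0,0,0.8]
    - [0.5,0,0,0,0.8]
    - [0.5,0,0,0,0.8]
    - [0.5,0,0,0,0.8]

```text
clock: 7.0
tool_pos: [0.5935, 0.0745, 0.2309]
tcp_rot: [0.0, 1.0, -0.029, -0.001]
force: [0.2, -0.4, -0.0]
opening: 0.804
```

```bash
python3 look.py 5
```

```text
7.0 [0.59349598 0.07451136 0.23087522] [ 2.60994542e-05  9.99571125e-01 -2.92604093e-02 -1.18074291e-03] [ 0.23470074 -0.40063771 -0.01418863] 0.8043756392025823
```

View pics/l5.png

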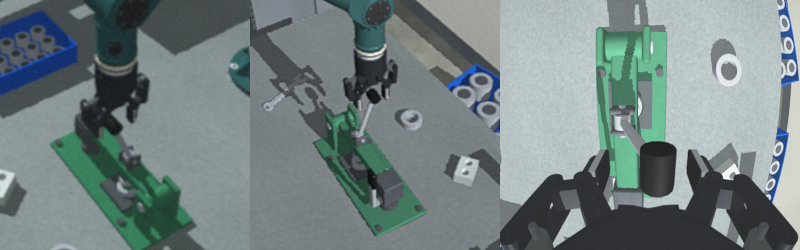

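>>> send_rows:
  rows:
    - [0,0,-0.3,0,0.8]
    - [0,0,-0.6,0,0.8]
    - [0,0,-0.9,0,0.8]
    - [0,0,-1,0,0.8]
    - [0,0,-1,0,0.8]

```text
clock: 7.57
tool_pos: [0.5962, 0.0744, 0.3346]
tcp_rot: [-0.001, 1.0, -0.029, 0.003]
force: [0.4, -0.2, -0.4]
opening: 0.8
```

>>> send_rows:
  rows:
    - [-0.2,0.33,0,0,0.8]
    - [-0.4,0.66,0,0,0.8]
    - [-0.6,1,0,0,0.8]
    - [-0.87,1,0,0,0.8]
    - [-0.87,1,0,0,0.8]
    - [-0.87,1,0,0,0.8]

```text
clock: 8.07
tool_pos: [0.4995, -0.0202, 0.3298]
tcp_rot: [-0.001, 1.0, -0.03, -0.002]
force: [-0.1, -0.5, 0.2]
opening: 0.805
```

>>> send_rows:
  rows:
    - [0,0.25,0,0,0.8]
    - [0,0.48,0,0,0.8]
    - [0,0.48,0,0,0.8]
    - [0,0.48,0,0,0.8]
    - [0,0.48,0,0,0.8]

```text
clock: 8.48
tool_pos: [0.4998, -0.0668, 0.3306]
tcp_rot: [-0.0, 1.0, -0.028, -0.0]
force: [0.4, 0.7, -0.7]
opening: 0.798
```

```bash
python3 look.py 6
```

```text
8.4833 [ 0.49984916 -0.0667807   0.33062495] [-8.17945771e-05  9.99595455e-01 -2.84385763e-02 -4.09449320e-04] [ 0.39588632  0.66616155 -0.65981539] 0.7980870251283078
```

View pics/l6.png

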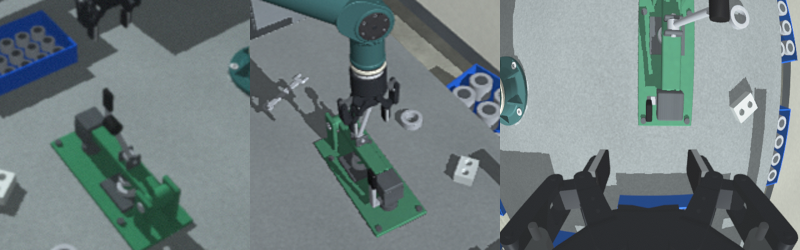

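>>> send_rows:
  rows:
    - [-0.01,0.02,0.3,0,0.8]
    - [-0.01,0.02,0.6,0,0.8]
    - [-0.01,0.02,0.9,0,0.8]
    - [-0.01,0.02,1,0,0.8]
    - [-0.01,0.02,1,0,0.8]

```text
clock: 9.05
tool_pos: [0.4963, -0.069, 0.229]
tcp_rot: [0.0, 1.0, -0.029, -0.003]
force: [0.6, -0.6, -0.2]
opening: 0.801
```

>>> send_rows:
  rows:
    - [0,0,0.2,0,0.8]
    - [0,0,0.4,0,0.8]
    - [0,0,0.6,0,0.8]
    - [0,0,0.8,0,0.8]
    - [0,0,0.95,0,0.8]
    - [0,0,0.95,0,0.8]
    - [0,0,0.95,0,0.8]

```text
clock: 9.63
tool_pos: [0.4992, -0.07, 0.1372]
tcp_rot: [-0.0, 1.0, -0.029, 0.001]
force: [0.6, -0.7, 0.3]
opening: 0.801
```

```bash
python3 look.py 7
```

```text
9.6333 [ 0.49923239 -0.0699856   0.13718993] [-7.83465936e-05  9.99579274e-01 -2.89982411e-02  6.09344881e-04] [ 0.57094472 -0.6880451   0.32033712] 0.8007420618410039
```

View pics/l7.png

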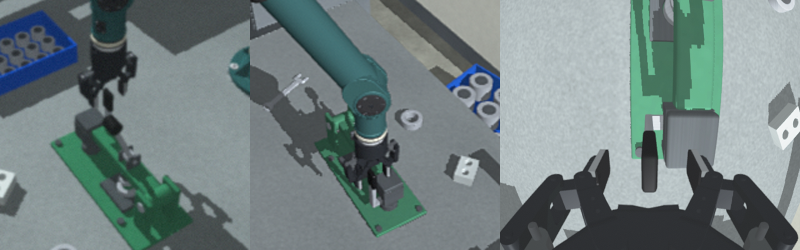

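>>> send_rows:
  rows:
    - [0,0,0.04,0,0.6]
    - [0,0,0.04,0,0.4]
    - [0,0,0.04,0,0.2]
    - [0,0,0.04,0,0.05]
    - [0,0,0.04,0,0]
    - [0,0,0.04,0,0]
    - [0,0,0.04,0,0]
    - [0,0,0.04,0,0]
    - [0,0,0.04,0,0]
    - [0,0,0.04,0,0]
  squeeze: 70

```text
clock: 10.62
tool_pos: [0.4991, -0.0702, 0.1326]
tcp_rot: [0.0, 1.0, -0.029, 0.001]
force: [3.5, 0.4, 0.4]
opening: 0.131
```

```bash
python3 look.py 8
```

```text
10.6167 [ 0.49911637 -0.07017667  0.13262743] [ 9.52333282e-05  9.99568168e-01 -2.93692875e-02  9.56195206e-04] [3.51468485 0.43261978 0.44424514] 0.13100856617153023
```

View pics/l8.png

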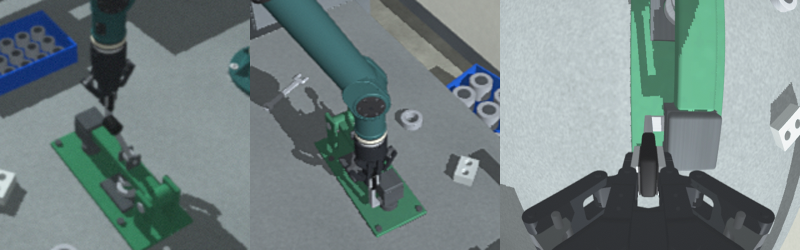

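>>> send_rows:
  rows:
    - [-0.03,0,0,0,0]
    - [-0.06,0,0,0,0]
    - [-0.09,0,0,0,0]
    - [-0.12,0,0,0,0]
    - [-0.15,0,0,0,0]
    - [-0.18,0,0,0,0]
    - [-0.18,0,0,0,0]
    - [-0.18,0,0,0,0]
    - [-0.18,0,0,0,0]

```text
clock: 11.52
tool_pos: [0.4831, -0.0692, 0.1326]
tcp_rot: [0.001, 1.0, -0.029, 0.003]
force: [8.8, 0.1, -4.5]
opening: 0.131
```

```bash
python3 look.py 9
```

```text
11.5167 [ 0.48305282 -0.06916838  0.13260263] [ 6.32225651e-04  9.99570665e-01 -2.91512825e-02  2.87904750e-03] [ 8.79903997  0.06189193 -4.45789773] 0.13081301895930178
```

View pics/l9.png

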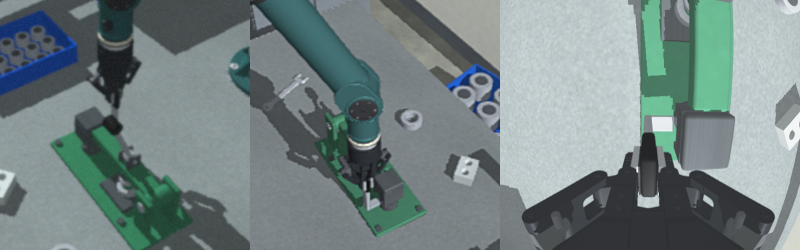

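>>> send_rows:
  rows:
    - [0,-0.015,-0.06,0,0]
    - [0,-0.03,-0.12,0,0]
    - [0,-0.045,-0.19,0,0]
    - [0,-0.06,-0.25,0,0]
    - [0,-0.08,-0.31,0,0]
    - [0,-0.1,-0.37,0,0]
    - [0,-0.125,-0.43,0,0]
    - [0,-0.15,-0.49,0,0]
    - [0,-0.175,-0.55,0,0]
    - [0,-0.2,-0.6,0,0]
    - [0,-0.2,-0.6,0,0]
    - [0,-0.2,-0.6,0,0]

```text
clock: 12.67
tool_pos: [0.4838, -0.0497, 0.1922]
tcp_rot: [0.002, 1.0, -0.029, 0.003]
force: [10.0, -0.8, -9.8]
opening: 0.129
```

```bash
python3 look.py 10
```

```text
12.6667 [ 0.48378195 -0.0497121   0.192187  ] [ 0.00151738  0.99958574 -0.02858285  0.00301174] [10.04145507 -0.75297552 -9.80563193] 0.12937723001260032
```

View pics/l10.png

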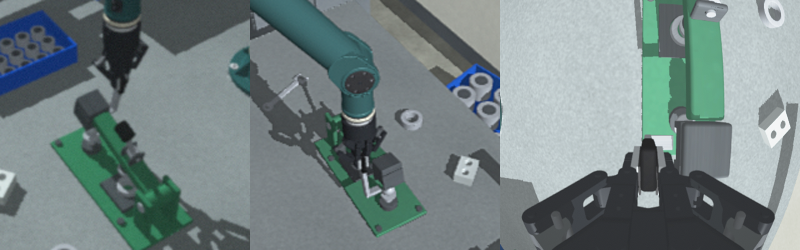

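The arm is rising with the grip holding: the coupler is clear of the ball in both views. I'll continue to about 0.34 rad.

>>> send_rows:
  rows:
    - [0,-0.025,-0.05,0,0]
    - [0,-0.055,-0.11,0,0]
    - [0,-0.08,-0.16,0,0]
    - [0,-0.11,-0.21,0,0]
    - [0,-0.11,-0.21,0,0]
    - [0,-0.11,-0.21,0,0]
    - [0,-0.11,-0.21,0,0]
    - [0,-0.11,-0.21,0,0]
    - [0,-0.11,-0.21,0,0]
    - [0,-0.11,-0.21,0,0]

```text
clock: 13.65
tool_pos: [0.4844, -0.0388, 0.213]
tcp_rot: [0.001, 1.0, -0.029, 0.003]
force: [10.8, -0.1, -9.5]
opening: 0.133
```

```bash
python3 look.py 11
python3 - <<'E'
import cv2,numpy as np
I=[]
for n,(y,x) in (("scene11",(165,220)),("side11",(160,200))):
    p=np.load(f"pics/{n}.npz")["pixels"][:,:,::-1][y:y+130,x:x+130]
    I.append(cv2.resize(np.clip(p*1.5,0,255).astype(np.uint8),(400,400),interpolation=cv2.INTER_CUBIC))
cv2.imwrite("pics/z11.png",cv2.hconcat(I))
E
```

```text
13.65 [ 0.48444438 -0.03881989  0.21297614] [ 0.00142305  0.99957739 -0.02888068  0.00298728] [10.81929057 -0.06469616 -9.51560155] 0.13305111989688873
```

View pics/z11.png

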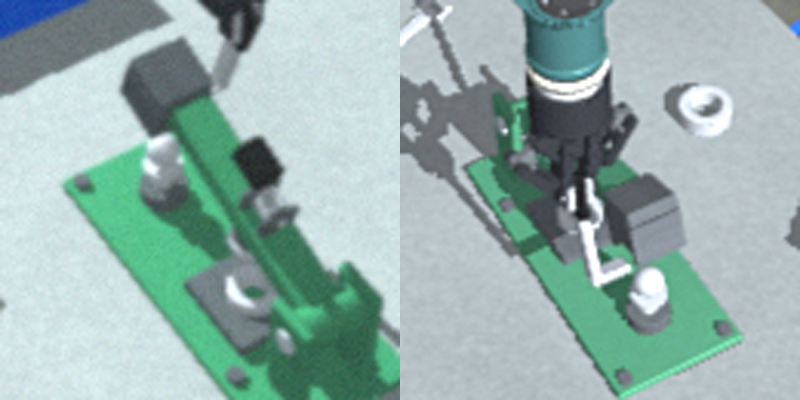

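Run:
```python
from h import *
S=load("scene11")
def w(p): return np.array([.551,.038,0])+p[0]*np.array([.998,-.058,0])+p[1]*np.array([.058,.998,0])+np.array([0,0,p[2]])
for a in (.25,.3,.34,.38):
  for l in (0,.15):
    t=.35-l; y=40-140;x=130*np.sin(t); z=34+130*np.cos(t)
    k=w(np.array([x,140+y*np.cos(a)+z*np.sin(a),99+z*np.cos(a)-y*np.sin(a)])/1e3); print(a,l,proj(S,k))
  # coupler top corners (+-28, -110+-28, 18)
  for sx,sy in((-28,-28),(28,-28),(28,28)):
    y=-250+sy;z=18
    print("   ",proj(S,w(np.array([sx,140+y*np.cos(a)+z*np.sin(a),99+z*np.cos(a)-y*np.sin(a)])/1e3))[0])
print("seen knob",220+260/3.077,165+160/3.077,"corners",[(220+x/3.077,165+y/3.077) for x,y in((180,40),(127,62),(150,103))])
```

```text
0.25 0 [[299.67496981 215.09631041]]
0.25 0.15 [[306.7293593  210.61371523]]
    [277.05314872 179.4903765 ]
    [259.76799839 187.43296635]
    [270.67734694 203.06806897]
0.3 0 [[301.94615115 216.71581256]]
0.3 0.15 [[309.10663473 212.28984299]]
    [277.95531177 176.98040089]
    [260.51378645 184.96124802]
    [271.40520808 201.24267142]
0.34 0 [[303.80287624 218.14546431]]
0.34 0.15 [[311.04729985 213.76798648]]
    [278.7854791  175.08390506]
    [261.2164073  183.09860075]
    [272.07374406 199.88529477]
0.38 0 [[305.69134943 219.6930571 ]]
0.38 0.15 [[313.01864022 215.36683463]]
    [279.71334197 173.29185911]
    [262.01472127 181.34334658]
    [272.81958267 198.62346118]
seen knob 304.49788755281116 216.9987000324992 corners [(278.49853753656157, 177.9996750081248), (261.27396815079624, 185.14949626259343), (268.748781280468, 198.47416314592135)]
```

>>> send_rows:
  rows:
    - [0,0,0,0,0]
    - [0,0,0,0,0]
    - [0,0,0,0,0]
    - [0,0,0,0,0]
    - [0,0,0,0,0]
    - [0,0,0,0,0]

```text
clock: 14.3
tool_pos: [0.4844, -0.0388, 0.213]
tcp_rot: [0.001, 1.0, -0.029, 0.003]
force: [11.1, -0.3, -9.2]
opening: 0.132
```

Run:
```python
from workcell import workorder
print(workorder.close_job())
```

```text
the job is handed in; nothing more can be done
None
```

I finished the whole sequence and handed the job in at about 14 s. The hand-in returned no verdict.

- **Lever:** I pushed the knob over with the half-open fingers. At the far end it measured about 1.1 rad by triangulation. I eased it back, and it was at rest again before I left it.
- **Latch:** I gripped the handle at 70 N and pulled it sideways. The tool moved about 16 mm with 8.8 N of pull, which fits roughly 15 mm of latch travel. The arm stayed down during the pull.
- **Lift:** I raised the handle about 80 mm along the arm's arc, and it is still gripped there.

**Last checks:**
- **Steadiness:** the tool pose did not change over the last 0.5 s of holding.
- **Load on the tool:** about 11 N sideways from the latch spring and 9 N downward. That downward load is slightly above the 3 to 8 N the brief gives for lifting.
- **Fingers:** the opening stayed at 0.13, so the blade is still between the pads.
- **Arm angle:** tool rise and the knob's pixel position suggest 0.31 to 0.34 rad. Two coupler corners read nearer 0.29 to 0.30, and a third did not fit well. All are inside the 0.24 to 0.45 band.
- **Lever at the end:** it reads about 0 to 0.03 rad.
- **Tray, spare ring, block and wrench:** I planned no contact with them and nothing looked moved in the pictures, but I did not measure their positions at the end.

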